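Square up the pocket notebooks

TASK

Gather the three oblong pocket notebooks into one neat pile: lay the two loose ones flat, one above the other in either order, squarely on top of the one on the wooden board, long edges along long edges and all edges lined up. Leave the bottom notebook where it lies, and leave the square notebook where it is.

Things in the scene. Friction and masses are not known exactly. Their poses are not given: they have to be found in the camera images.
- base_c (a point): centre (half-way up) of the bottom notebook of the pile: an oblong pocket notebook, 100 mm long (x) by 56 mm wide (y) by 16 mm thick (z), rigid, 50 to 95 g, plain brown card covers with a dark tape along one long edge (+y). It lies flat and loose on a fixed dark wooden board 170 mm by 130 mm by 10 mm, so its centre is 18 mm above the desk and its top 26 mm
- pad_a_c (a point): centre (half-way up) of the first loose notebook: an oblong pocket notebook, 100 mm long (x) by 56 mm wide (y) by 16 mm thick (z), rigid, 50 to 95 g, plain brown card covers with a dark tape along one long edge (+y). It lies flat on the desk, its centre 8 mm above it
- pad_b_c (a point): centre (half-way up) of the second loose notebook: the same in size and looks as the first, lying flat elsewhere on the desk, its centre 8 mm above it
- square_c (a point): centre (half-way up) of the square notebook, not part of the pile: 80 mm by 80 mm by 16 mm thick, with the same brown card covers and dark tape along one edge, lying flat on the desk. Also on the desk, out of the way and not listed: a white mug 90 mm tall at the far left of the work area and a stapler 55 mm tall at the far right
Not all that is in view belongs to the job. Leave any blue or yellow look-alike of the part that bears pad_b_c alone.

How it is judged:
On the way:
1. one loose oblong notebook lies flat and squarely on the bottom one (((x of pad_a_c in the frame of base_c between -0.015 and 0.015 m and y of pad_a_c in the frame of base_c between -0.015 and 0.015 m and z of pad_a_c in the frame of base_c between 0.011 and 0.021 m and angle between the x axis of pad_a_c and the x axis of base_c, either way round below 0.21 rad and angle between pad_a_c's own z axis and vertical below 0.1 rad) or (x of pad_b_c in the frame of base_c between -0.015 and 0.015 m and y of pad_b_c in the frame of base_c between -0.015 and 0.015 m and z of pad_b_c in the frame of base_c between 0.011 and 0.021 m and angle between the x axis of pad_b_c and the x axis of base_c, either way round below 0.21 rad and angle between pad_b_c's own z axis and vertical below 0.1 rad))), for 0.2 s.
At the end, for the whole second after the job is handed in: Both loose oblong notebooks lie flat (within 5 degrees) on the bottom one, one above the other in either order, each centred on it within 15 mm along its length and width and parallel within 12 degrees (either way round); bottom and square notebooks within 30 mm of their starts (((x of pad_a_c in the frame of base_c between -0.015 and 0.015 m and y of pad_a_c in the frame of base_c between -0.015 and 0.015 m and z of pad_a_c in the frame of base_c between 0.011 and 0.021 m and angle between the x axis of each of pad_a_c, pad_b_c and the x axis of base_c, either way round below 0.21 rad and angle between each of pad_a_c, pad_b_c's own z axis and vertical below 0.1 rad and x of pad_b_c in the frame of base_c between -0.015 and 0.015 m and y of pad_b_c in the frame of base_c between -0.015 and 0.015 m and z of pad_b_c in the frame of base_c between 0.026 and 0.038 m) or (x of pad_b_c in the frame of base_c between -0.015 and 0.015 m and y of pad_b_c in the frame of base_c between -0.015 and 0.015 m and z of pad_b_c in the frame of base_c between 0.011 and 0.021 m and angle between the x axis of each of pad_b_c, pad_a_c and the x axis of base_c, either way round below 0.21 rad and angle between each of pad_b_c, pad_a_c's own z axis and vertical below 0.1 rad and x of pad_a_c in the frame of base_c between -0.015 and 0.015 m and y of pad_a_c in the frame of base_c between -0.015 and 0.015 m and z of pad_a_c in the frame of base_c between 0.026 and 0.038 m)) and distance of each of base_c, square_c from where it was at the start of the episode below 0.03 m and angle between base_c's own z axis and vertical below 0.1 rad); the robot touches nothing.
It fails at once if the square notebook is lifted or pushed away (30 mm or more) (distance of square_c from where it was at the start of the episode above 0.03 m).
It also fails if it takes over 61 s, if anything falls off the work surface, if the arm or the gripper's body presses on something with over 40 N, if the wrist force passes 120 N, or if a joint passes its speed limit or range.

ROBOT

A 6-joint arm with a two-finger parallel gripper is mounted at the origin on the work surface. World frame = base frame: x ahead of the robot, y to its left, z up, the work surface at z = 0. Lengths are in m, angles in rad, forces in N, time in s.
With the tool pointing down it reaches from about 0.225 to 0.875 m from the base axis. Payload 3.4 kg.
Tool frame: the origin (TCP) lies between the finger pads; the fingertips stand 19 mm ahead of it and the grasp point (between the pads) is the TCP (manip.tip_reach is the distance from the TCP to the fingertips, in m); z points along the fingers, x is the direction in which the jaws open and shut, and the axes are right-handed (so a half turn about z gives the same grasp; the last joint's range is limited). The gripper opens to 85 mm and grips with 20 to 120 N. Pads are 22 mm wide; open, the fingers measure 114 mm over their backs; the gripper's body (76 mm by 85 mm) begins 54 mm behind the grasp point. The pads swing forward as they close: fully open they stand 13 mm farther back than shut.
Start: joints at [-1.376, 0.276, 1.505, -0, 1.361, -0.121], TCP at [0.179, -0.547, 0.222] pointing down, gripper open.
Joint ranges: [-2.89, 2.89], [-0.75, 2.08], [0.22, 2.7], [-1.18, 4.32], [0.11, 2.71], [-2.7, 2.7]. Speed limits (rad/s): [2.57, 2.57, 3.14, 3.14, 3.14, 3.14].

INTERFACE

Orientations are given as a unit quaternion [w, x, y, z].
In Python, from rig import manip gives the robot as it stands.
- The arm moves only by the tool send_rows, never from a script. Its arguments are lists of equal length, an entry for each row: "delta_pos": the shift along the tool's x, y, z normalised to -1 to 1, where 1 is 40 cm, a list of three; "angular": the turn, a rotation vector about the tool's x, y, z normalised to -1 to 1, where 1 is 0.08 rad, a list of three. A call has 1 to 5 rows; each row shifts and turns the commanded pose from where the row before left it, along the tool's axes as they then stand; what a row does not reach is not made up. A row lasts 1/12 s, in which the tool goes at most 41.7 mm and 7.16 degrees, less where a joint would pass 70% of its speed; a pose out of reach is approached as far as the arm can. A call with a number of a shift or a turn outside -1 to 1 is refused whole. A call with a gripper value outside its range is refused whole. "hand" is the finger opening in mm, from 0 to 85.4, set as the call begins (left out, the last holds). The fingers move at their own pace and stop on an object; "squeeze" is the grip in N (left out, the last holds). Time passes only in rows, so rows that do not move let the fingers close. It gives the time, the measured TCP pose, the force and the opening at its end, in the units of the state.
- manip.get_state(): the state, without advancing time (a new reading comes with each control period).
- manip.get_image(name): name is "side" or "top"; returns the picture (384x512x3 uint8, blue, green, red); there is no depth.
- manip.calibration(name): a dict with "fx", "fy", "cx", "cy" (pixels), "camera_from_world" (4x4, takes a point from world to camera coordinates). Camera axes: x right, y up, looking along -z (the intrinsics and any distortion apply to the point x, -y, -z); pixel columns grow to the right and rows downward; lengths in m; the calibration is good to about 2 mm. A picture is of the moment at which its call begins. calibration takes no time and is no camera call.
- manip.sign_off(): hands the job in, once; it reports no verdict.
The state is a dict: "clock": time; "qpos": joint angles; "qd": joint speeds; "effort": joint torques, N m; "position": TCP position; "ee_rot": TCP orientation; "contact_force": force on the tool from outside, world axes, zero at the start; "moment": the same for the moment, N m; "width": finger opening in m.
Only numpy, scipy, OpenCV 4.12 (cv2) and the standard library are available. Lean on these libraries where they do the work, as an engineer would, in place of code of your own. Each camera call takes 0.05 s, during which the arm holds its last target.

## Working session

There is one attempt and no reset: what is moved stays moved. The work goes in short steps, Python scripts to look and compute and a tool call to move; the robot and the scene stay as the last step left them, time stands still between calls to the robot, and variables do not carry over. Pictures are saved under pics/ and viewed, and the job is handed in when it is done.

Besides the shell and the picture viewer there is one more tool, called after "Emit:" by a JSON object that holds its "op" and its "data". send_rows: Moves the arm, as the interface text tells. Scaled input: -1 to 1 covers 40 cm each way for a shift and 0.08 rad each way for a turn. Its arguments: {"type":"object","properties":{"delta_pos":{"type":"array","items":{"type":"array","items":{"type":"number"}}},"angular":{"type":"array","items":{"type":"array","items":{"type":"number"}}},"hand":{"type":"number"},"squeeze":{"type":"number"}},"required":["delta_pos","angular"]}

```bash
ls; mkdir -p pics
python3 - <<'E'
from rig import manip
import cv2
s=manip.get_state(); print(s)
for n in("top","side"):
    cv2.imwrite(f"pics/{n}0.png",manip.get_image(n)); print(manip.calibration(n))
E
```

```text
pics
{'clock': 0.0, 'qpos': array([-1.37597397e+00,  2.76596906e-01,  1.50615963e+00, -3.34577507e-05,
        1.36069287e+00, -1.21028950e-01]), 'qd': array([ 2.32836067e-05,  8.49911901e-04,  2.14766466e-04,  1.45714021e-04,
       -6.17688737e-04,  2.65697621e-04]), 'effort': array([-1.31853203e-04, -4.16774011e+01, -2.45807719e+01, -4.71251551e-04,
        1.10948257e-02, -4.31742671e-05]), 'position': array([ 0.17846845, -0.54601576,  0.22142808]), 'ee_rot': array([-6.19811561e-04,  8.09515692e-01, -5.87097507e-01, -6.91360564e-04]), 'contact_force': array([ 0.25284526, -0.98910035,  0.92597117]), 'moment': array([-0.03889298, -0.0111196 , -0.01637445]), 'width': 0.0853388346325763}
{'fx': 369.3072426235854, 'fy': 369.3072426235854, 'cx': 257.14201096699315, 'cy': 184.45731831359566, 'camera_from_world': array([[-0.02674801, -0.99910923,  0.03263864,  0.02486459],
       [ 0.99826128, -0.02498122,  0.05338877, -0.54420922],
       [-0.05252586,  0.03400993,  0.99804026, -0.85172987],
       [ 0.        ,  0.        ,  0.        ,  1.        ]])}
{'fx': 406.2687346593292, 'fy': 406.2687346593292, 'cx': 254.97198081471885, 'cy': 195.70326738253365, 'camera_from_world': array([[-0.92349967, -0.38351536, -0.00802025,  0.51785602],
       [ 0.27687076, -0.68088055,  0.67804444, -0.18874092],
       [-0.26550129,  0.62395324,  0.73497715, -0.86300983],
       [ 0.        ,  0.        ,  0.        ,  1.        ]])}
```

View pics/top0.png

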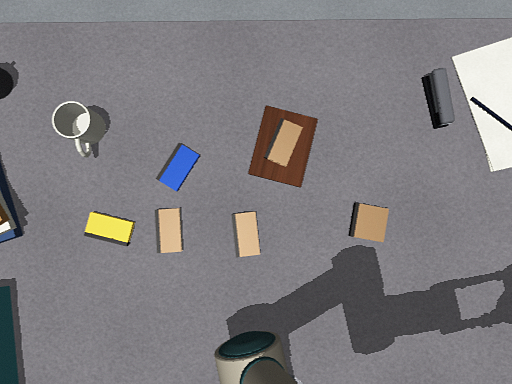

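View pics/side0.png

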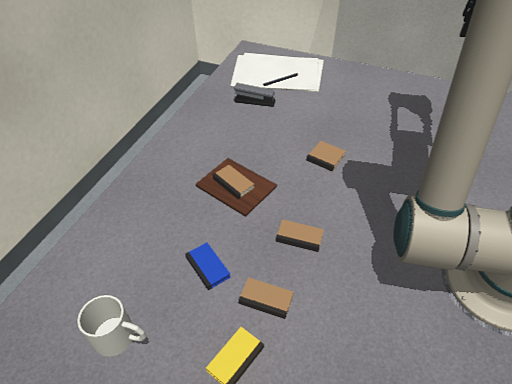

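The top view shows the loose notebooks at about (171,230) and (247,233), the base notebook at (285,143) on its board, and the square one at (371,222). Blue (179,167) and yellow (109,228) are decoys. I'll enlarge the parts that matter.

Run:
```python
import cv2
im=cv2.imread("pics/top0.png")
a=cv2.resize(im[190:270,140:280],None,fx=5.6,fy=5.6,interpolation=cv2.INTER_CUBIC)
cv2.imwrite("pics/c1.png",a)
b=cv2.resize(im[100:190,240:330],None,fx=6,fy=6,interpolation=cv2.INTER_CUBIC)
cv2.imwrite("pics/c2.png",b)
```

```text
(no output)
```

View pics/c1.png

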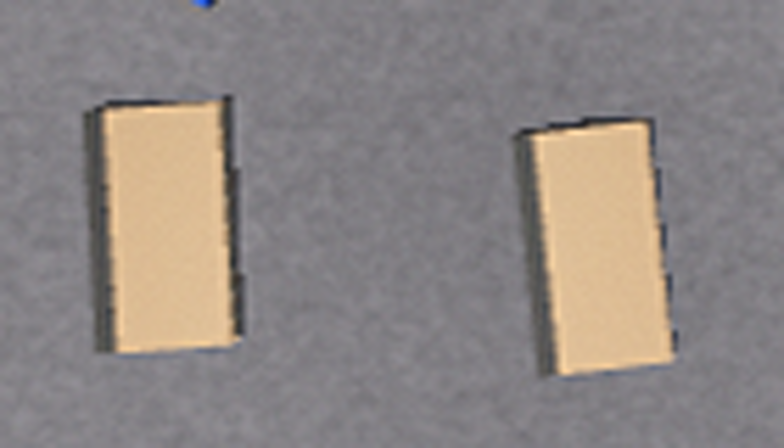

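View pics/c2.png

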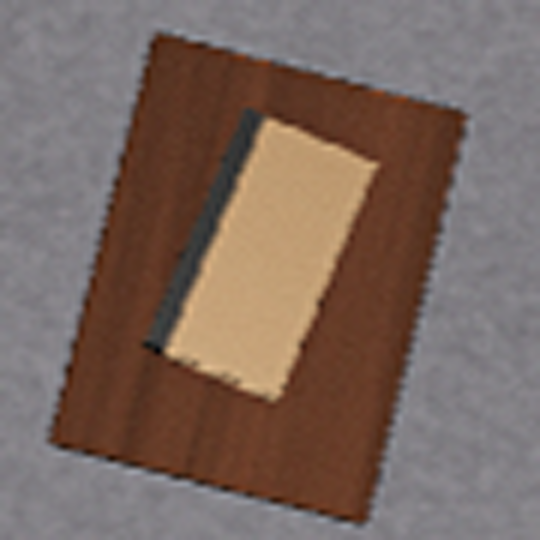

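```bash
cat > h.py <<'E'
import cv2,numpy as np
from rig import manip
def H(name,z):
    c=manip.calibration(name);T=c["camera_from_world"]
    K=np.array([[c["fx"],0,c["cx"]],[0,c["fy"],c["cy"]],[0,0,1]])
    F=np.diag([1,-1,-1.])
    M=K@F@np.c_[T[:3,0],T[:3,1],T[:3,2]*z+T[:3,3]]
    return M  # world xy1 -> pixel
def pix2w(name,px,z):
    return cv2.perspectiveTransform(np.array(px,float).reshape(-1,1,2),np.linalg.inv(H(name,z)))[:,0]
def ortho(im,name,z,cx,cy,half=0.08,s=0.0003):
    n=int(2*half/s)
    # ortho pixel (u,v): x = cx+half - v*s ; y = cy+half-u*s
    A=np.array([[0,-s,cx+half],[-s,0,cy+half],[0,0,1]])
    return cv2.warpPerspective(im,H(name,z)@A,(n,n),flags=cv2.INTER_CUBIC|cv2.WARP_INVERSE_MAP),A
E
python3 - <<'E'
from h import *
im=cv2.imread("pics/top0.png"); sd=cv2.imread("pics/side0.png")
out=[]
for nm,px,z in(("L",(171,230),.016),("R",(247,233),.016),("base",(285,143),.026),("sq",(371,222),.016)):
    c=pix2w("top",[px],z)[0]
    row=[]
    for cam,I in(("top",im),("side",sd)):
        o,A=ortho(I,cam,z,*c)
        row.append(o[:, :])
        hsv=cv2.cvtColor(o,cv2.COLOR_BGR2HSV)
        m=cv2.inRange(hsv,(8,60,115),(25,190,255))
        cs,_=cv2.findContours(m,cv2.RETR_EXTERNAL,cv2.CHAIN_APPROX_NONE)
        k=max(cs,key=cv2.contourArea); r=cv2.minAreaRect(k)
        b=cv2.boxPoints(r); w=np.c_[b,np.ones(4)]@A.T
        e=w[:,:2]; l1=np.linalg.norm(e[1]-e[0]);l2=np.linalg.norm(e[2]-e[1])
        d=e[1]-e[0] if l1>l2 else e[2]-e[1]
        print(nm,cam,"ctr",e.mean(0).round(4),"size",round(max(l1,l2)*1e3,1),round(min(l1,l2)*1e3,1),"yaw",round(np.degrees(np.arctan2(d[1],d[0]))%180,1))
    out.append(np.vstack(row))
o=cv2.resize(np.hstack(out),(800,400)); cv2.imwrite("pics/o.png",o)
E
```

```text
L top ctr [0.4447 0.2152] size 100.9 50.8 yaw 2.6
L side ctr [0.4452 0.2149] size 102.2 47.8 yaw 2.5
R top ctr [0.4311 0.0371] size 101.0 49.6 yaw 4.8
R side ctr [0.432  0.0358] size 101.7 48.2 yaw 4.9
base top ctr [ 0.6398 -0.056 ] size 104.8 50.2 yaw 155.4
base side ctr [ 0.6424 -0.0581] size 104.5 49.7 yaw 155.5
sq top ctr [ 0.4488 -0.2544] size 81.0 72.9 yaw 168.1
sq side ctr [ 0.4488 -0.2498] size 86.8 85.4 yaw 167.9
```

View pics/o.png

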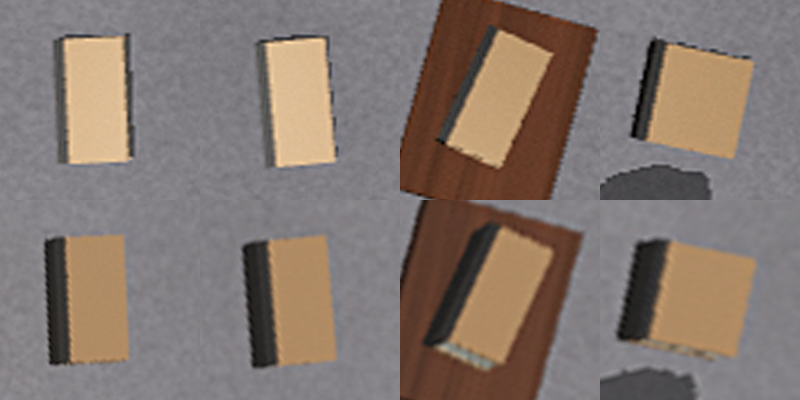

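```bash
cat >> h.py <<'E'
from scipy.spatial.transform import Rotation as Ro
def goto(x,y,z,yaw):
    """yaw deg = long axis of notebook; tool x at yaw-90. prints total in tool axes, normalised"""
    s=manip.get_state(); R=Ro.from_quat(s["ee_rot"],scalar_first=True)
    a=np.radians(yaw-90); tx=np.array([np.cos(a),np.sin(a),0]); tz=np.array([0,0,-1.])
    T=Ro.from_matrix(np.c_[tx,np.cross(tz,tx),tz])
    d=np.array([x,y,z])-s["position"]
    rv=(R.inv()*T).as_rotvec()
    print("t",round(s["clock"],2),"pos",s["position"].round(4),"now-axes",(R.inv().apply(d)/.4).round(3),"| target-axes",(T.inv().apply(d)/.4).round(3),"| turn/.08",(rv/.08).round(2),"w",round(s["width"],4),"q",s["qpos"].round(2),"F",s["contact_force"].round(1))
E
python3 -c "
from h import *
print(manip.tip_reach)
goto(.4315,.039,.15,4.9)"
```

```text
0.019
t 0.1 pos [ 0.1785 -0.5461  0.2215] now-axes [-1.194 -1.056  0.181] | target-axes [-1.403 -0.755  0.179] | turn/.08 [-0.    0.02  2.88] w 0.0852 q [-1.38  0.28  1.51  0.    1.36 -0.12] F [-0.4 -0.3 -0.1]
```

Emit:
{"op": "send_rows", "data": {"delta_pos": [[0, 0, 0], [0, 0, 0], [0, 0, 0], [-0.08, -0.04, 0], [-0.08, -0.04, 0]], "angular": [[0, 0, 0.96], [0, 0, 0.96], [0, 0, 0.96], [0, 0, 0], [0, 0, 0]], "hand": 85, "squeeze": 40}}

```text
clock: 0.52
position: [0.2047, -0.4803, 0.2212]
ee_rot: [-0.0, 0.736, -0.677, -0.001]
contact_force: [-0.0, 0.8, 1.0]
width: 0.085
```

Emit:
{"op": "send_rows", "data": {"delta_pos": [[-0.09, -0.048, 0], [-0.09, -0.048, 0], [-0.09, -0.048, 0], [-0.09, -0.048, 0], [-0.09, -0.048, 0]], "angular": [[0, 0, 0], [0, 0, 0], [0, 0, 0], [0, 0, 0], [0, 0, 0]]}}

```text
clock: 0.93
position: [0.2854, -0.2905, 0.222]
ee_rot: [-0.0, 0.736, -0.677, -0.0]
contact_force: [2.2, -0.2, 0.5]
width: 0.0845
```

Emit:
{"op": "send_rows", "data": {"delta_pos": [[-0.09, -0.048, 0], [-0.09, -0.048, 0], [-0.09, -0.048, 0], [-0.09, -0.048, 0], [-0.09, -0.048, 0]], "angular": [[0, 0, 0], [0, 0, 0], [0, 0, 0], [0, 0, 0], [0, 0, 0]]}}

```text
clock: 1.35
position: [0.3656, -0.103, 0.2223]
ee_rot: [-0.0, 0.736, -0.676, 0.0]
contact_force: [2.3, -0.9, -0.3]
width: 0.0848
```

```bash
python3 -c "
from h import *
goto(.4315,.039,.09,4.9)"
```

```text
t 1.35 pos [ 0.3656 -0.103   0.2223] now-axes [-0.34  -0.194  0.331] | target-axes [-0.34  -0.194  0.331] | turn/.08 [-0.   -0.   -0.01] w 0.0848 q [-0.46 -0.03  1.87 -0.    1.3   1.03] F [ 2.3 -0.9 -0.3]
```

Emit:
{"op": "send_rows", "data": {"delta_pos": [[-0.08, -0.048, 0.05], [-0.08, -0.048, 0.05], [-0.08, -0.048, 0.05], [-0.06, -0.03, 0.06], [0, 0, 0]], "angular": [[0, 0, 0], [0, 0, 0], [0, 0, 0], [0, 0, 0], [0, 0, 0]]}}

```text
clock: 1.77
position: [0.4222, 0.0233, 0.1354]
ee_rot: [0.001, 0.738, -0.675, -0.004]
contact_force: [0.4, 0.2, -0.4]
width: 0.085
```

```bash
python3 -c "
from h import *
goto(.4315,.039,.09,4.9)"
```

```text
t 1.77 pos [0.4222 0.0233 0.1354] now-axes [-0.037 -0.027  0.113] | target-axes [-0.037 -0.027  0.114] | turn/.08 [0.08 0.05 0.06] w 0.085 q [-0.11  0.12  1.94  0.    1.08  1.37] F [ 0.4  0.2 -0.4]
```

Emit:
{"op": "send_rows", "data": {"delta_pos": [[-0.037, -0.027, 0.05], [0, 0, 0.06], [0, 0, 0.0], [0, 0, 0]], "angular": [[0.08, 0.05, 0.06], [0, 0, 0], [0, 0, 0], [0, 0, 0]]}}

```text
clock: 2.1
position: [0.4322, 0.0342, 0.0946]
ee_rot: [0.0, 0.735, -0.678, 0.002]
contact_force: [-0.6, -0.4, 0.3]
width: 0.085
```

```bash
python3 -c "
from h import *
import cv2
cv2.imwrite('pics/s1.png',manip.get_image('side'))
cv2.imwrite('pics/t1.png',manip.get_image('top'))
goto(.4315,.039,.09,4.9)"
```

```text
t 2.2 pos [0.4341 0.0338 0.0962] now-axes [-0.014  0.006  0.015] | target-axes [-0.014  0.005  0.016] | turn/.08 [-0.09 -0.06 -0.07] w 0.0849 q [-0.08  0.18  1.99 -0.    0.97  1.41] F [ 0.1 -0.3  1.1]
```

View pics/s1.png

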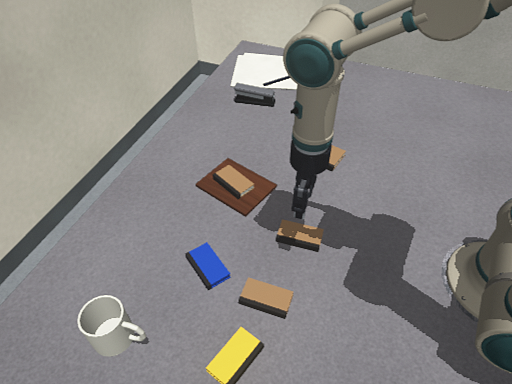

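The side view shows the gripper above the right loose notebook (300,235). Correcting the offset and going down.

Emit:
{"op": "send_rows", "data": {"delta_pos": [[-0.014, 0.005, 0.05], [0, 0, 0.05], [0, 0, 0.05], [0, 0, 0], [0, 0, 0]], "angular": [[-0.09, -0.06, -0.07], [0, 0, 0], [0, 0, 0], [0, 0, 0], [0, 0, 0]]}}

```text
clock: 2.62
position: [0.4314, 0.0393, 0.0359]
ee_rot: [0.0, 0.737, -0.676, -0.001]
contact_force: [0.3, 0.4, 0.2]
width: 0.0848
```

```bash
python3 -c "
from h import *
import cv2
im=manip.get_image('side')
cv2.imwrite('pics/s2.png',cv2.resize(im[160:280,240:370],None,fx=5,fy=5,interpolation=cv2.INTER_CUBIC))
goto(.4315,.039,.016,4.9)"
```

```text
t 2.67 pos [0.4323 0.0393 0.0365] now-axes [0.001 0.002 0.051] | target-axes [0.001 0.002 0.051] | turn/.08 [-0.02  0.   -0.  ] w 0.0847 q [-0.07  0.27  2.07  0.    0.81  1.41] F [ 0.2 -0.7  0.2]
```

View pics/s2.png

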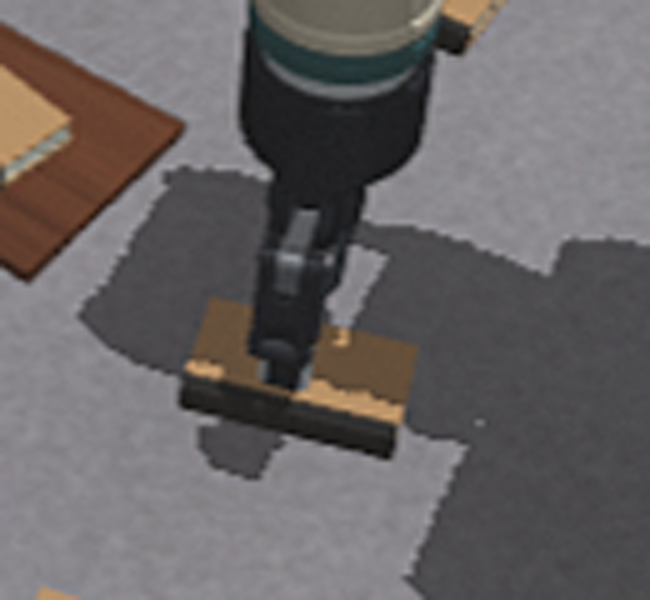

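```bash
python3 -c "
from h import *
c=manip.calibration('side')
for y in (.078,.082,.09):
  for z in (.012,.018,.024,.03,.036):
    p=H('side',z)@[.434,y,1]; p=p[:2]/p[2]; print(y,z,((p-[240,160])*5).round(0))
"
```

```text
0.078 0.012 [267. 429.]
0.078 0.018 [268. 421.]
0.078 0.024 [269. 413.]
0.078 0.03 [269. 405.]
0.078 0.036 [270. 397.]
0.082 0.012 [264. 436.]
0.082 0.018 [265. 428.]
0.082 0.024 [266. 420.]
0.082 0.03 [266. 412.]
0.082 0.036 [267. 404.]
0.09 0.012 [258. 449.]
0.09 0.018 [259. 441.]
0.09 0.024 [260. 434.]
0.09 0.03 [261. 426.]
0.09 0.036 [261. 418.]
```

```bash
python3 -c "
from h import *
a=np.radians(4.9);u=np.array([np.cos(a),np.sin(a)]);v=np.array([-u[1],u[0]])
for s,t in((50,28),(-50,28),(-50,-28),(50,-28)):
    w=np.array([.4315,.0395])+u*s/1e3+v*t/1e3
    for z in(0,.016):
        p=H('side',z)@[*w,1]; p=p[:2]/p[2]; print(s,t,z,((p-[240,160])*5).round(0))
"
```

```text
50 28 0 [178. 404.]
50 28 0.016 [179. 383.]
-50 28 0 [390. 457.]
-50 28 0.016 [394. 436.]
-50 -28 0 [414. 363.]
-50 -28 0.016 [418. 342.]
50 -28 0 [210. 314.]
50 -28 0.016 [211. 293.]
```

Emit:
{"op": "send_rows", "data": {"delta_pos": [[0, 0, 0.02], [0, 0, 0.016], [0, 0, 0], [0, 0, 0]], "angular": [[0, 0, 0], [0, 0, 0], [0, 0, 0], [0, 0, 0]]}}

```text
clock: 3.0
position: [0.4311, 0.0398, 0.0208]
ee_rot: [0.0, 0.737, -0.676, -0.001]
contact_force: [-0.8, -0.3, 0.8]
width: 0.0851
```

Emit:
{"op": "send_rows", "data": {"delta_pos": [[0, 0, 0.01], [0, 0, 0], [0, 0, 0]], "angular": [[0, 0, 0], [0, 0, 0], [0, 0, 0]]}}

```text
clock: 3.25
position: [0.4311, 0.0399, 0.0167]
ee_rot: [0.0, 0.737, -0.676, -0.001]
contact_force: [0.1, 0.4, 0.5]
width: 0.0849
```

```bash
python3 -c "
from h import *
import cv2
im=manip.get_image('side')
cv2.imwrite('pics/s3.png',cv2.resize(im[190:270,260:350],None,fx=7,fy=7,interpolation=cv2.INTER_CUBIC))
goto(.4315,.039,.016,4.9)"
```

```text
t 3.3 pos [0.4312 0.0399 0.0168] now-axes [ 0.002 -0.     0.002] | target-axes [ 0.002 -0.     0.002] | turn/.08 [0.01 0.01 0.01] w 0.0849 q [-0.07  0.3   2.09  0.    0.75  1.41] F [-0.2 -0.  -0.1]
```

View pics/s3.png

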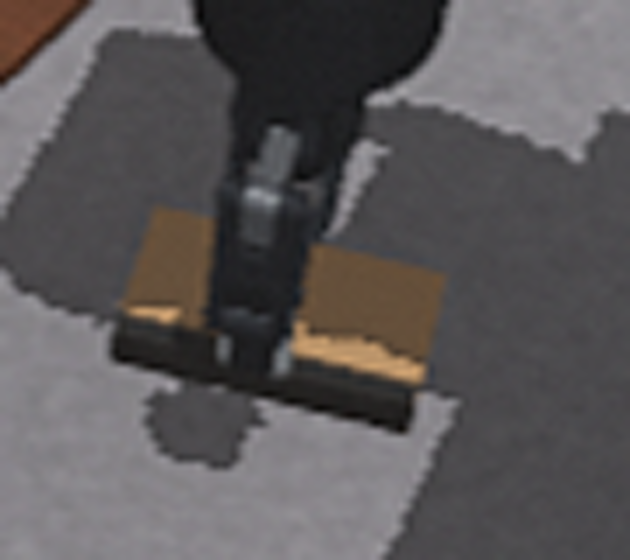

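Finger straddles the notebook mid-length (crop (255,340)) with no contact. Closing.

Emit:
{"op": "send_rows", "data": {"delta_pos": [[0, 0, 0], [0, 0, 0], [0, 0, 0], [0, 0, 0], [0, 0, 0]], "angular": [[0, 0, 0], [0, 0, 0], [0, 0, 0], [0, 0, 0], [0, 0, 0]], "hand": 40, "squeeze": 40}}

```text
clock: 3.72
position: [0.4313, 0.0398, 0.0169]
ee_rot: [0.0, 0.737, -0.676, -0.0]
contact_force: [0.1, -0.1, 0.0]
width: 0.0398
```

Emit:
{"op": "send_rows", "data": {"delta_pos": [[0, 0, 0], [0, 0, 0], [0, 0, 0], [0, 0, 0]], "angular": [[0, 0, 0], [0, 0, 0], [0, 0, 0], [0, 0, 0]]}}

```text
clock: 4.05
position: [0.4312, 0.0398, 0.0168]
ee_rot: [0.0, 0.737, -0.676, -0.001]
contact_force: [0.5, 0.8, -0.2]
width: 0.0395
```

Emit:
{"op": "send_rows", "data": {"delta_pos": [[0, 0, -0.05], [0, 0, -0.08], [0, 0, -0.08], [0, 0, 0], [0, 0, 0]], "angular": [[0, 0, 0], [0, 0, 0], [0, 0, 0], [0, 0, 0], [0, 0, 0]]}}

```text
clock: 4.47
position: [0.4328, 0.0397, 0.1024]
ee_rot: [-0.001, 0.737, -0.676, 0.001]
contact_force: [-0.3, -0.2, 0.6]
width: 0.0399
```

```bash
python3 -c "
from h import *
import cv2
im=manip.get_image('side')
cv2.imwrite('pics/s4.png',cv2.resize(im[100:260,200:400],None,fx=4,fy=3.7,interpolation=cv2.INTER_CUBIC))
goto(.643,-.0553,.1,-24.5)"
```

```text
t 4.52 pos [0.4313 0.0398 0.101 ] now-axes [ 0.282 -0.507  0.003] | target-axes [-0.003 -0.58   0.003] | turn/.08 [-0.    0.01  6.42] w 0.0396 q [-0.07  0.17  1.98  0.    0.99  1.41] F [-0.5  1.9  0.5]
```

View pics/s4.png

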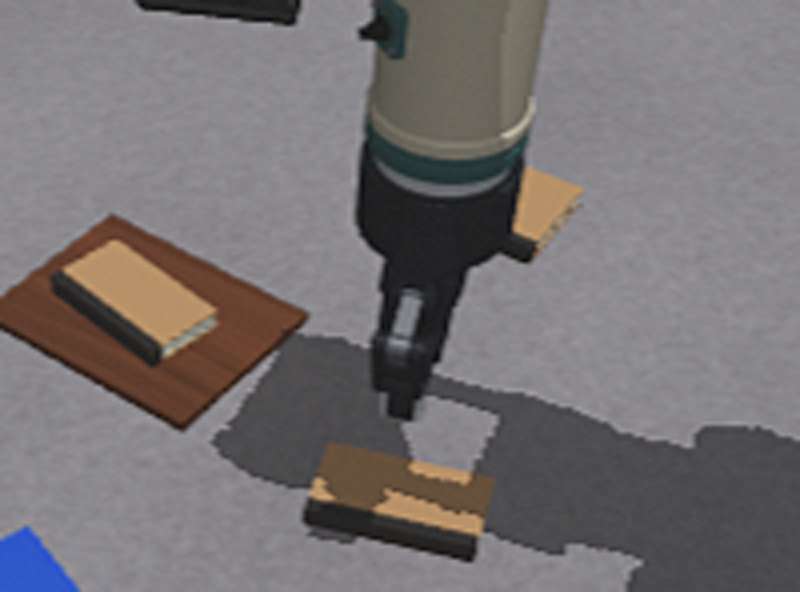

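The fingers shut to 40 mm above the notebook, so they missed it, and it still lies at about (397,500) in the crop. The tips are higher than I assumed. I'll check the tool geometry against the images.

```bash
python3 -c "
from h import *
for y in (.06,.067):
  for z in (.08,.09,.1,.11):
    p=H('side',z)@[.4313,y,1]; p=p[:2]/p[2]; print(y,z,p.round(1))
import cv2
im=manip.get_image('top')
cv2.imwrite('pics/t4.png',cv2.resize(im[150:330,150:380],None,fx=3.4,fy=3.3,interpolation=cv2.INTER_CUBIC))
im=manip.get_image('side')
cv2.imwrite('pics/s5.png',cv2.resize(im[160:240,260:350],None,fx=7,fy=7,interpolation=cv2.INTER_CUBIC))
"
```

```text
0.06 0.08 [299.2 221.5]
0.06 0.09 [299.5 218.6]
0.06 0.1 [299.9 215.6]
0.06 0.11 [300.2 212.5]
0.067 0.08 [298.2 223.8]
0.067 0.09 [298.5 220.9]
0.067 0.1 [298.8 217.9]
0.067 0.11 [299.2 214.9]
```

View pics/t4.png

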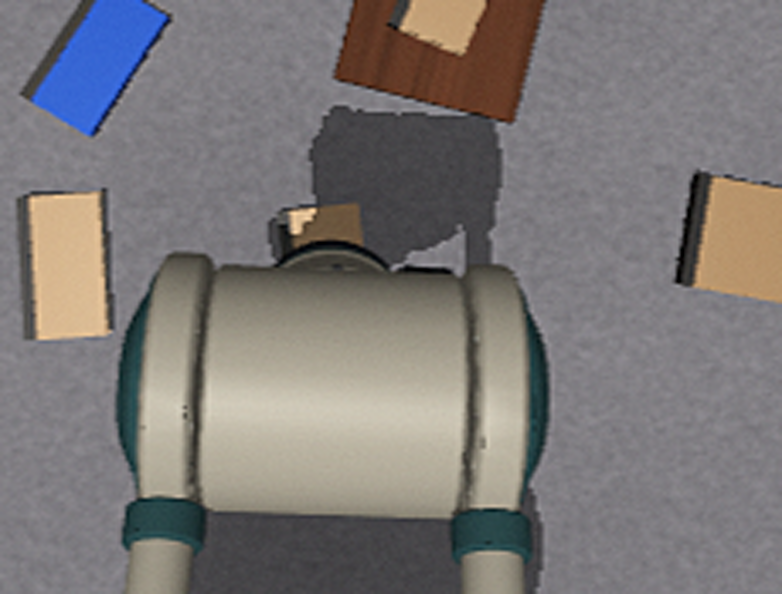

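View pics/s5.png

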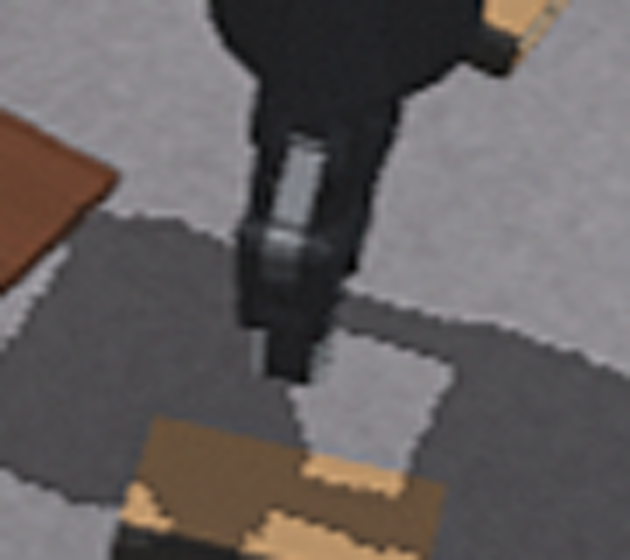

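The tip sits at (301,215) in the side view. That puts the fingertips at about the reported TCP height (19 mm higher than nominal), so I need to go roughly 18 mm lower. I'll open and descend carefully, watching the force.

Emit:
{"op": "send_rows", "data": {"delta_pos": [[0, 0, 0], [0, 0, 0], [0, 0, 0.05], [0, 0, 0.05], [0, 0, 0.05]], "angular": [[0, 0, 0], [0, 0, 0], [0, 0, 0], [0, 0, 0], [0, 0, 0]], "hand": 85}}

```text
clock: 5.03
position: [0.4312, 0.0398, 0.0398]
ee_rot: [0.0, 0.737, -0.676, -0.001]
contact_force: [0.9, -0.7, -0.5]
width: 0.085
```

Emit:
{"op": "send_rows", "data": {"delta_pos": [[0, 0, 0.05], [0, 0, 0.025], [0, 0, 0.015], [0, 0, 0], [0, 0, 0]], "angular": [[0, 0, 0], [0, 0, 0], [0, 0, 0], [0, 0, 0], [0, 0, 0]]}}

```text
clock: 5.45
position: [0.4312, 0.0398, 0.0046]
ee_rot: [0.0, 0.737, -0.676, -0.001]
contact_force: [0.1, 0.1, -0.3]
width: 0.0848
```

```bash
python3 -c "
from h import *
import cv2
im=manip.get_image('side')
cv2.imwrite('pics/s6.png',cv2.resize(im[190:270,260:350],None,fx=7,fy=7,interpolation=cv2.INTER_CUBIC))
goto(.4315,.039,0,4.9)"
```

```text
t 5.5 pos [0.4317 0.0398 0.005 ] now-axes [0.002 0.001 0.013] | target-axes [0.002 0.001 0.013] | turn/.08 [0.   0.01 0.01] w 0.0849 q [-0.07  0.32  2.11  0.    0.72  1.41] F [-0.2 -0.7 -0. ]
```

View pics/s6.png

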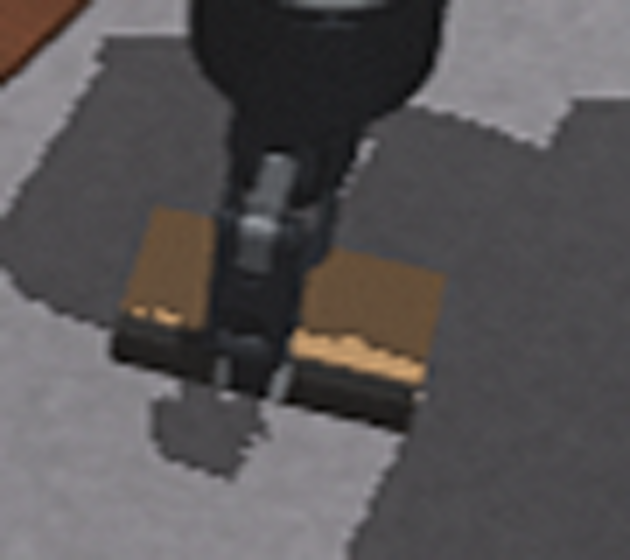

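Emit:
{"op": "send_rows", "data": {"delta_pos": [[0, 0, 0.013], [0, 0, 0], [0, 0, 0]], "angular": [[0, 0, 0], [0, 0, 0], [0, 0, 0]]}}

```text
clock: 5.75
position: [0.4313, 0.0398, -0.0002]
ee_rot: [-0.0, 0.737, -0.676, -0.0]
contact_force: [0.8, -0.9, -0.1]
width: 0.0852
```

Emit:
{"op": "send_rows", "data": {"delta_pos": [[0, 0, 0], [0, 0, 0], [0, 0, 0], [0, 0, 0], [0, 0, 0]], "angular": [[0, 0, 0], [0, 0, 0], [0, 0, 0], [0, 0, 0], [0, 0, 0]], "hand": 45, "squeeze": 40}}

```text
clock: 6.17
position: [0.4314, 0.0399, 0.0003]
ee_rot: [-0.0, 0.737, -0.676, -0.0]
contact_force: [-1.0, 0.4, 5.9]
width: 0.0542
```

Emit:
{"op": "send_rows", "data": {"delta_pos": [[0, 0, 0], [0, 0, 0], [0, 0, 0]], "angular": [[0, 0, 0], [0, 0, 0], [0, 0, 0]]}}

```text
clock: 6.42
position: [0.4314, 0.0399, 0.0003]
ee_rot: [-0.0, 0.737, -0.676, -0.0]
contact_force: [-1.4, 0.3, 7.0]
width: 0.0539
```

Emit:
{"op": "send_rows", "data": {"delta_pos": [[0, 0, -0.03], [0, 0, -0.06], [0, 0, -0.08], [0, 0, -0.08], [0, 0, 0]], "angular": [[0, 0, 0], [0, 0, 0], [0, 0, 0], [0, 0, 0], [0, 0, 0]]}}

```text
clock: 6.83
position: [0.4356, 0.0395, 0.1048]
ee_rot: [-0.004, 0.737, -0.676, 0.004]
contact_force: [1.2, -0.7, -0.6]
width: 0.0542
```

```bash
python3 -c "
from h import *
import cv2
im=manip.get_image('side')
cv2.imwrite('pics/s7.png',cv2.resize(im[120:260,220:380],None,fx=4.5,fy=4.2,interpolation=cv2.INTER_CUBIC))
goto(.643,-.0553,.1,-24.5)"
```

```text
t 6.88 pos [0.434  0.0396 0.1025] now-axes [ 0.281 -0.5    0.01 ] | target-axes [-0.001 -0.574  0.006] | turn/.08 [-0.09  0.02  6.42] w 0.0541 q [-0.07  0.17  1.98  0.    0.98  1.41] F [ 0.3  1.2 -1.1]
```

View pics/s7.png

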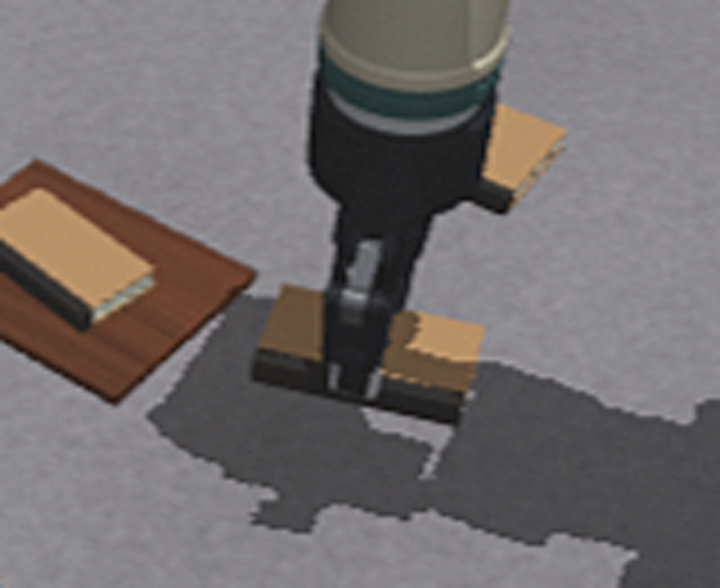

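Lifted: the side crop shows the notebook held level between the fingers. Now to the pile.

Emit:
{"op": "send_rows", "data": {"delta_pos": [[0.03, -0.05, 0], [0.05, -0.09, 0], [0.05, -0.09, 0], [0.05, -0.09, 0], [0.05, -0.09, 0]], "angular": [[0, 0, 0], [0, 0, 0], [0, 0, 0], [0, 0, 0], [0, 0, 0]]}}

```text
clock: 7.3
position: [0.603, -0.0384, 0.0976]
ee_rot: [0.001, 0.737, -0.676, -0.002]
contact_force: [0.1, -0.4, -0.7]
width: 0.0535
```

Emit:
{"op": "send_rows", "data": {"delta_pos": [[0.05, -0.09, 0], [0, 0, 0], [0, 0, 0], [0, 0, 0], [0, 0, 0]], "angular": [[0, 0, 0], [0, 0, 0.9], [0, 0, 0.9], [0, 0, 0.9], [0, 0, 0.9]]}}

```text
clock: 7.72
position: [0.6391, -0.0546, 0.0967]
ee_rot: [-0.002, -0.631, 0.776, 0.002]
contact_force: [0.5, -0.1, -0.5]
width: 0.0545
```

Emit:
{"op": "send_rows", "data": {"delta_pos": [[0, 0, 0], [0, 0, 0], [0, 0, 0], [0, 0, 0], [0, 0, 0]], "angular": [[0, 0, 0.9], [0, 0, 0.9], [0, 0, 0.9], [0, 0, 0], [0, 0, 0]]}}

```text
clock: 8.13
position: [0.6393, -0.0545, 0.0978]
ee_rot: [-0.001, -0.546, 0.838, 0.001]
contact_force: [0.1, 0.3, -1.8]
width: 0.054
```

```bash
python3 -c "
from h import *
import cv2
goto(.643,-.0553,.1,-24.5)"
```

```text
t 8.13 pos [ 0.6393 -0.0545  0.0978] now-axes [-0.002 -0.009 -0.006] | target-axes [-0.002 -0.009 -0.006] | turn/.08 [ 0.05 -0.01  0.14] w 0.054 q [-0.19  0.46  1.54  0.    1.15  1.79] F [ 0.1  0.3 -1.8]
```

Emit:
{"op": "send_rows", "data": {"delta_pos": [[-0.002, -0.009, 0.03], [0, 0, 0.05], [0, 0, 0.03], [0, 0, 0], [0, 0, 0]], "angular": [[0.05, 0, 0.14], [0, 0, 0], [0, 0, 0], [0, 0, 0], [0, 0, 0]]}}

```text
clock: 8.55
position: [0.6429, -0.0552, 0.0541]
ee_rot: [-0.0, -0.541, 0.841, -0.0]
contact_force: [-0.1, -1.3, -0.1]
width: 0.0537
```

```bash
python3 -c "
from h import *
import cv2
im=manip.get_image('side')
cv2.imwrite('pics/s8.png',cv2.resize(im[110:230,170:300],None,fx=5.5,fy=5,interpolation=cv2.INTER_CUBIC))
im=manip.get_image('top')
cv2.imwrite('pics/t8.png',cv2.resize(im[80:200,220:350],None,fx=5,fy=5,interpolation=cv2.INTER_CUBIC))
goto(.643,-.0553,.0265,-24.5)"
```

```text
t 8.65 pos [ 0.6444 -0.0555  0.0559] now-axes [0.001 0.004 0.073] | target-axes [0.001 0.003 0.073] | turn/.08 [-0.05  0.01 -0.01] w 0.0542 q [-0.19  0.5   1.58 -0.    1.06  1.81] F [ 0.2 -0.1 -1.2]
```

View pics/s8.png

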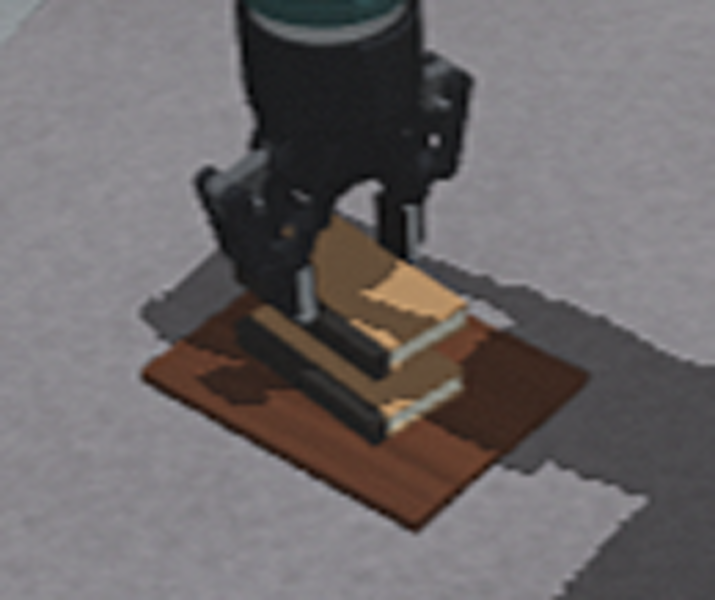

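View pics/t8.png

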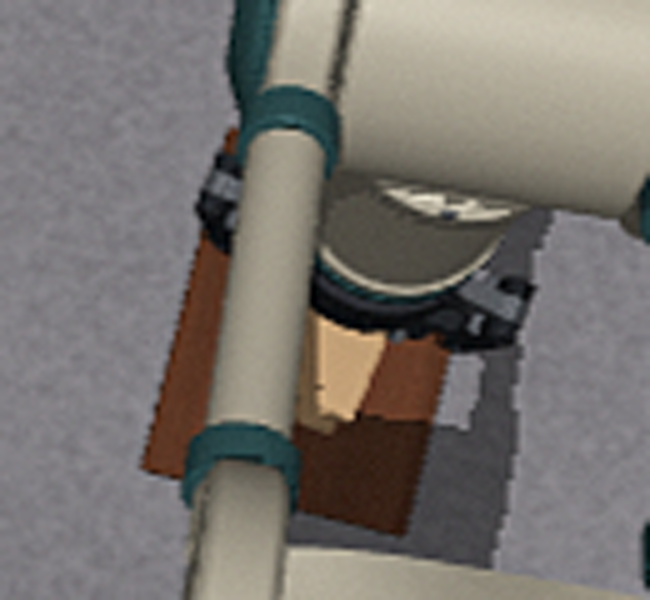

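```bash
cat >> h.py <<'E'
def corners(x,y,yaw,z,cam='side'):
    a=np.radians(yaw);u=np.array([np.cos(a),np.sin(a)]);v=np.array([-u[1],u[0]])
    r=[]
    for s,t in((-50,28),(-50,-28),(50,-28),(50,28)):
        w=np.array([x,y])+u*s/1e3+v*t/1e3
        p=H(cam,z)@[*w,1]; r.append(p[:2]/p[2])
    return np.array(r)
E
python3 -c "
from h import *
f=lambda c:((c-[170,110])*[5.5,5]).round(0)[:2].tolist()
print('base top',f(corners(.643,-.0553,-24.5,.026)), 'bot',f(corners(.643,-.0553,-24.5,.010)))
print('held top',f(corners(.6435,-.0554,-24.5,.0717)), 'bot',f(corners(.6435,-.0554,-24.5,.0557)))
"
```

```text
base top [[376.0, 421.0], [466.0, 366.0]] bot [[377.0, 443.0], [467.0, 388.0]]
held top [[371.0, 356.0], [465.0, 301.0]] bot [[372.0, 379.0], [465.0, 324.0]]
```

Side view: the held notebook hovers above the base with its long edges parallel. It is about 3 mm off toward the page side, at crop (428,326) against an expected (418,328). Small correction, then lower.

Emit:
{"op": "send_rows", "data": {"delta_pos": [[-0.006, 0, 0.03], [0, 0, 0.03], [0, 0, 0.008], [0, 0, 0], [0, 0, 0]], "angular": [[-0.05, 0, 0], [0, 0, 0], [0, 0, 0], [0, 0, 0], [0, 0, 0]]}}

```text
clock: 9.07
position: [0.6445, -0.0531, 0.0275]
ee_rot: [-0.001, -0.54, 0.841, 0.001]
contact_force: [0.6, 0.1, -1.0]
width: 0.0542
```

```bash
python3 -c "
from h import *
import cv2
im=manip.get_image('side')
cv2.imwrite('pics/s9.png',cv2.resize(im[110:230,170:300],None,fx=5.5,fy=5,interpolation=cv2.INTER_CUBIC))
goto(.643,-.0553,.0265,-24.5)"
```

```text
t 9.12 pos [ 0.6447 -0.0531  0.0277] now-axes [0.007 0.002 0.003] | target-axes [0.007 0.002 0.003] | turn/.08 [ 0.02  0.   -0.02] w 0.0538 q [-0.19  0.54  1.6   0.    1.    1.81] F [ 0.3 -0.2 -0.8]
```

View pics/s9.png

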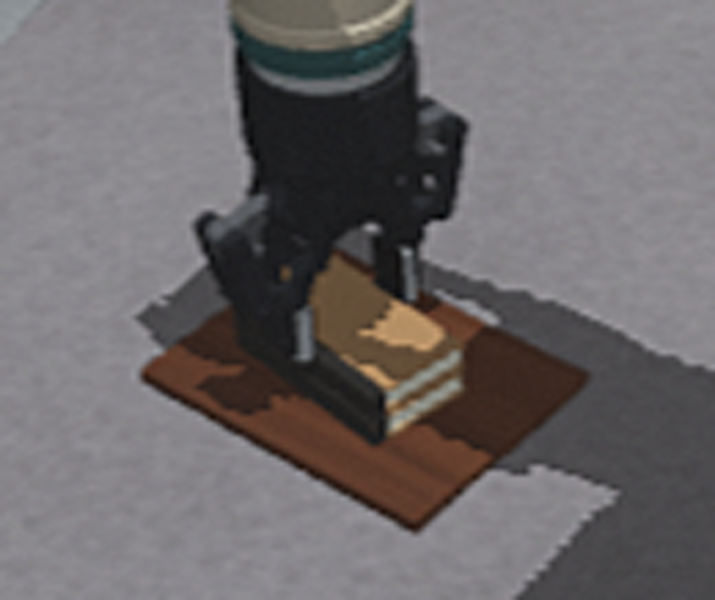

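The edges line up: near corners at (384,390) above (384,440). A last touch down, then release.

Emit:
{"op": "send_rows", "data": {"delta_pos": [[0, 0, 0.004], [0, 0, 0], [0, 0, 0]], "angular": [[0, 0, 0], [0, 0, 0], [0, 0, 0]]}}

```text
clock: 9.37
position: [0.6449, -0.0532, 0.0265]
ee_rot: [-0.0, -0.54, 0.841, 0.001]
contact_force: [0.2, -0.8, -0.1]
width: 0.0538
```

Emit:
{"op": "send_rows", "data": {"delta_pos": [[0, 0, 0], [0, 0, 0], [0, 0, 0], [0, 0, 0], [0, 0, 0]], "angular": [[0, 0, 0], [0, 0, 0], [0, 0, 0], [0, 0, 0], [0, 0, 0]], "hand": 85}}

```text
clock: 9.78
position: [0.645, -0.0532, 0.0267]
ee_rot: [-0.0, -0.54, 0.841, 0.0]
contact_force: [0.8, 0.3, 0.2]
width: 0.0851
```

Emit:
{"op": "send_rows", "data": {"delta_pos": [[0, 0, -0.04], [0, 0, -0.08], [0, 0, -0.09], [0, 0, 0], [0, 0, 0]], "angular": [[0, 0, 0], [0, 0, 0], [0, 0, 0], [0, 0, 0], [0, 0, 0]]}}

```text
clock: 10.2
position: [0.6469, -0.0536, 0.1135]
ee_rot: [0.002, -0.54, 0.841, -0.002]
contact_force: [-0.0, 0.3, -0.3]
width: 0.0853
```

```bash
python3 -c "
from h import *
goto(.4455,.2175,.11,2.6)"
```

```text
t 10.2 pos [ 0.6469 -0.0536  0.1135] now-axes [-0.407  0.74   0.006] | target-axes [-0.7    0.472  0.009] | turn/.08 [-0.07  0.01 -5.93] w 0.0853 q [-0.19  0.45  1.5   0.    1.18  1.81] F [-0.   0.3 -0.3]
```

Emit:
{"op": "send_rows", "data": {"delta_pos": [[-0.048, 0.088, 0], [-0.048, 0.088, 0], [-0.048, 0.088, 0], [-0.048, 0.088, 0], [-0.048, 0.088, 0]], "angular": [[0, 0, 0], [0, 0, 0], [0, 0, 0], [0, 0, 0], [0, 0, 0]]}}

```text
clock: 10.62
position: [0.5224, 0.1083, 0.1093]
ee_rot: [-0.001, -0.54, 0.842, 0.001]
contact_force: [0.2, 0.2, -0.3]
width: 0.0849
```

Emit:
{"op": "send_rows", "data": {"delta_pos": [[-0.048, 0.088, 0], [-0.048, 0.088, 0], [-0.048, 0.088, 0], [0, 0, 0], [0, 0, 0]], "angular": [[0, 0, 0], [0, 0, 0], [0, 0, 0], [0, 0, -0.98], [0, 0, -0.98]]}}

```text
clock: 11.03
position: [0.4497, 0.2052, 0.1097]
ee_rot: [-0.002, -0.608, 0.794, 0.001]
contact_force: [-0.3, -0.2, 0.4]
width: 0.085
```

Emit:
{"op": "send_rows", "data": {"delta_pos": [[0, 0, 0], [0, 0, 0], [0, 0, 0], [0, 0, 0], [0, 0, 0]], "angular": [[0, 0, -0.98], [0, 0, -0.98], [0, 0, -0.98], [0, 0, -0.98], [0, 0, 0]]}}

```text
clock: 11.45
position: [0.4517, 0.2033, 0.1097]
ee_rot: [0.001, 0.722, -0.692, -0.001]
contact_force: [-0.1, -0.4, -0.1]
width: 0.0852
```

```bash
python3 -c "
from h import *
import cv2
im=manip.get_image('side')
cv2.imwrite('pics/s10.png',im)
im=manip.get_image('top')
cv2.imwrite('pics/t10.png',im)
goto(.4455,.2175,.003,2.6)
for z in (.042,):
  for cam in('top','side'):
    o,A=ortho(cv2.imread('pics/%s10.png'%cam[0]),cam,z,.643,-.055)
    hsv=cv2.cvtColor(o,cv2.COLOR_BGR2HSV); m=cv2.inRange(hsv,(8,60,115),(25,190,255))
    cs,_=cv2.findContours(m,0,1); r=cv2.minAreaRect(max(cs,key=cv2.contourArea)); e=(np.c_[cv2.boxPoints(r),np.ones(4)]@A.T)[:,:2]
    print(cam,e.mean(0).round(4),r[1][0]*.3,r[1][1]*.3,r[2]); cv2.imwrite('pics/o10%s.png'%cam,o)
"
```

```text
t 11.55 pos [0.452  0.2034 0.11  ] now-axes [-0.036  0.014  0.268] | target-axes [-0.036  0.015  0.267] | turn/.08 [ 0.03  0.   -0.07] w 0.0853 q [0.28 0.25 1.84 0.   1.05 1.81] F [ 0.8  0.4 -0.6]
top [ 0.6391 -0.057 ] 51.19697113037109 109.12291259765625 24.880367279052734
side [ 0.6442 -0.0602] 49.98093109130859 105.40515747070312 24.331241607666016
```

View pics/s10.png

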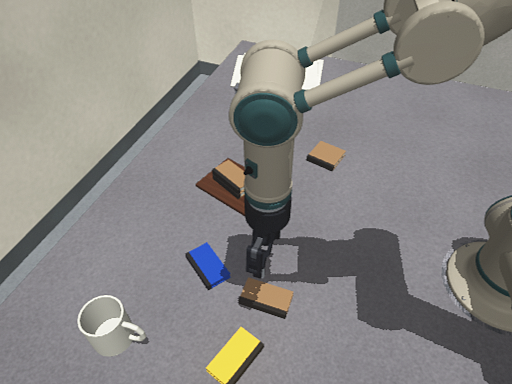

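View pics/t10.png

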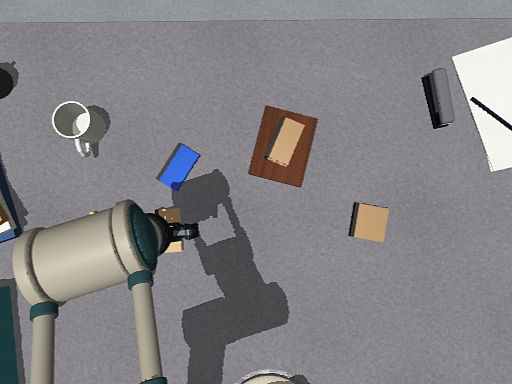

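Top view: the two-notebook pile is aligned at (286,141). The gripper is at the second loose notebook (171,230), clear of the blue and yellow ones. Descending.

Emit:
{"op": "send_rows", "data": {"delta_pos": [[-0.036, 0.014, 0], [0, 0, 0.06], [0, 0, 0.07], [0, 0, 0.05], [0, 0, 0]], "angular": [[0.03, 0, -0.07], [0, 0, 0], [0, 0, 0], [0, 0, 0], [0, 0, 0]]}}

```text
clock: 11.97
position: [0.4431, 0.2166, 0.0352]
ee_rot: [0.003, 0.723, -0.691, -0.002]
contact_force: [-1.0, -0.6, -0.6]
width: 0.0851
```

```bash
python3 -c "
from h import *
import cv2
im=manip.get_image('side')
cv2.imwrite('pics/s11.png',cv2.resize(im[220:340,200:330],None,fx=5,fy=5,interpolation=cv2.INTER_CUBIC))
goto(.4455,.2175,.002,2.6)"
```

```text
t 12.02 pos [0.4446 0.2171 0.037 ] now-axes [-0.001 -0.003  0.088] | target-axes [-0.001 -0.002  0.088] | turn/.08 [ 0.05 -0.01  0.  ] w 0.0851 q [0.31 0.34 1.94 0.   0.87 1.84] F [-0.3 -0.   0.4]
```

View pics/s11.png

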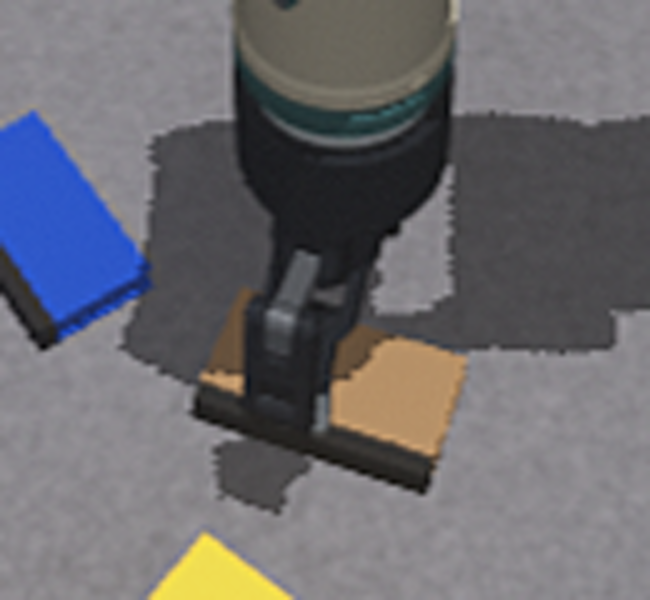

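Emit:
{"op": "send_rows", "data": {"delta_pos": [[0, 0, 0.04], [0, 0, 0.03], [0, 0, 0.016], [0, 0, 0], [0, 0, 0]], "angular": [[0, 0, 0], [0, 0, 0], [0, 0, 0], [0, 0, 0], [0, 0, 0]]}}

```text
clock: 12.43
position: [0.4474, 0.218, 0.0052]
ee_rot: [-0.001, 0.723, -0.69, 0.001]
contact_force: [-0.7, 0.2, 0.2]
width: 0.0852
```

Emit:
{"op": "send_rows", "data": {"delta_pos": [[0, 0, 0], [0, 0, 0], [0, 0, 0], [0, 0, 0], [0, 0, 0]], "angular": [[0, 0, 0], [0, 0, 0], [0, 0, 0], [0, 0, 0], [0, 0, 0]], "hand": 45}}

```text
clock: 12.85
position: [0.4469, 0.2179, 0.0048]
ee_rot: [-0.001, 0.724, -0.69, 0.0]
contact_force: [-0.0, 0.1, 1.6]
width: 0.0449
```

Emit:
{"op": "send_rows", "data": {"delta_pos": [[0, 0, 0], [0, 0, 0], [0, 0, 0]], "angular": [[0, 0, 0], [0, 0, 0], [0, 0, 0]]}}

```text
clock: 13.1
position: [0.447, 0.2179, 0.0048]
ee_rot: [-0.001, 0.724, -0.69, 0.0]
contact_force: [0.3, 0.1, 3.3]
width: 0.0453
```

```bash
python3 -c "
from h import *
import cv2
im=manip.get_image('side')
cv2.imwrite('pics/s12.png',cv2.resize(im[240:340,210:320],None,fx=6,fy=6,interpolation=cv2.INTER_CUBIC))
goto(.4455,.2175,.002,2.6)"
```

```text
t 13.15 pos [0.447  0.2179 0.0048] now-axes [0.001 0.004 0.007] | target-axes [0.001 0.004 0.007] | turn/.08 [-0.03  0.01  0.02] w 0.0451 q [0.31 0.39 1.97 0.   0.78 1.84] F [ 0.2 -0.1  4.6]
```

View pics/s12.png

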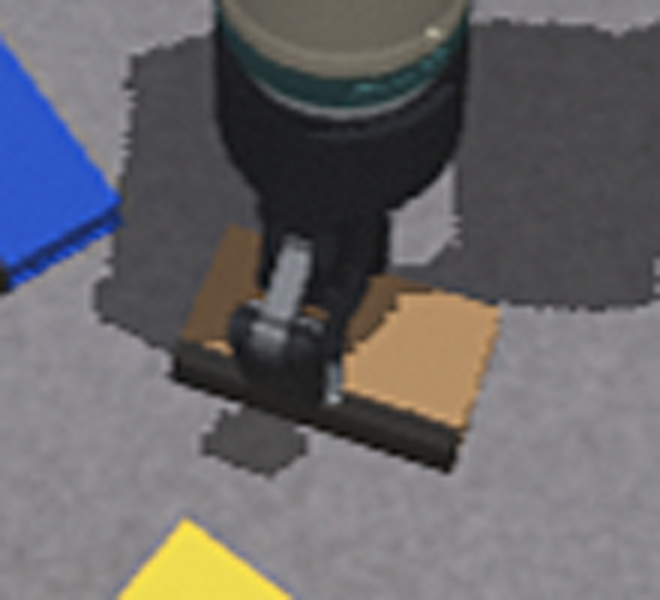

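The fingers closed on the top edges of the second notebook, at crop (290,360). The first grasp was evidently shallow too. I'll reopen, go 10 mm lower and close again.

Emit:
{"op": "send_rows", "data": {"delta_pos": [[0, 0, -0.02], [0, 0, 0], [0, 0, 0], [0, 0, 0], [0, 0, 0]], "angular": [[0, 0, 0], [0, 0, 0], [0, 0, 0], [0, 0, 0], [0, 0, 0]], "hand": 85}}

```text
clock: 13.57
position: [0.4466, 0.2178, 0.0124]
ee_rot: [-0.001, 0.724, -0.69, 0.0]
contact_force: [-0.3, 0.3, -0.0]
width: 0.0848
```

Emit:
{"op": "send_rows", "data": {"delta_pos": [[0, 0.004, 0.02], [0, 0, 0.012], [0, 0, 0.012], [0, 0, 0], [0, 0, 0]], "angular": [[0, 0, 0], [0, 0, 0], [0, 0, 0], [0, 0, 0], [0, 0, 0]]}}

```text
clock: 13.98
position: [0.4447, 0.2176, -0.0058]
ee_rot: [-0.0, 0.724, -0.69, -0.0]
contact_force: [-1.0, -0.1, 0.6]
width: 0.0848
```

```bash
python3 -c "
from h import *
import cv2
im=manip.get_image('side')
cv2.imwrite('pics/s13.png',cv2.resize(im[240:340,210:320],None,fx=6,fy=6,interpolation=cv2.INTER_CUBIC))
goto(.4455,.2175,-.005,2.6)"
```

```text
t 14.03 pos [ 0.4451  0.2177 -0.0054] now-axes [ 0.001 -0.001 -0.001] | target-axes [ 0.001 -0.001 -0.001] | turn/.08 [-0.01  0.01  0.02] w 0.0853 q [0.31 0.4  1.99 0.   0.75 1.84] F [-0.1  0.2  0.6]
```

View pics/s13.png

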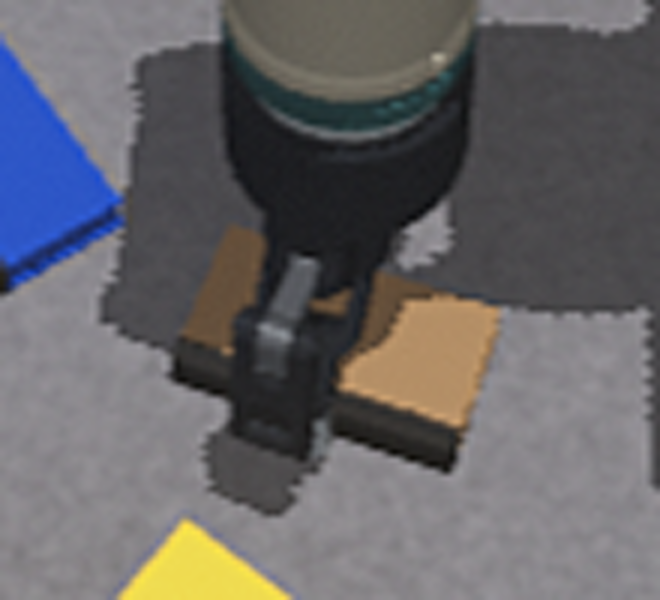

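Emit:
{"op": "send_rows", "data": {"delta_pos": [[0, 0, 0], [0, 0, 0], [0, 0, 0], [0, 0, 0], [0, 0, 0]], "angular": [[0, 0, 0], [0, 0, 0], [0, 0, 0], [0, 0, 0], [0, 0, 0]], "hand": 45}}

```text
clock: 14.45
position: [0.4456, 0.2179, -0.0045]
ee_rot: [-0.001, 0.723, -0.69, 0.001]
contact_force: [-0.3, -0.1, 5.4]
width: 0.0546
```

Emit:
{"op": "send_rows", "data": {"delta_pos": [[0, 0, 0], [0, 0, 0]], "angular": [[0, 0, 0], [0, 0, 0]]}}

```text
clock: 14.62
position: [0.4455, 0.2179, -0.0045]
ee_rot: [-0.001, 0.723, -0.69, 0.001]
contact_force: [-1.2, -0.4, 6.3]
width: 0.0545
```

Emit:
{"op": "send_rows", "data": {"delta_pos": [[0, 0, -0.03], [0, 0, -0.07], [0, 0, -0.09], [0, 0, -0.09], [0, 0, 0]], "angular": [[0, 0, 0], [0, 0, 0], [0, 0, 0], [0, 0, 0], [0, 0, 0]]}}

```text
clock: 15.03
position: [0.4495, 0.2192, 0.1129]
ee_rot: [-0.006, 0.724, -0.69, 0.003]
contact_force: [2.0, 0.2, -0.6]
width: 0.0546
```

```bash
python3 -c "
from h import *
import cv2
im=manip.get_image('side')
cv2.imwrite('pics/s14.png',cv2.resize(im[200:340,190:330],None,fx=4,fy=4,interpolation=cv2.INTER_CUBIC))
goto(.6445,-.0532,.11,-24.5)"
```

```text
t 15.08 pos [0.4479 0.2186 0.1103] now-axes [ 0.702 -0.459  0.003] | target-axes [ 0.414 -0.729  0.001] | turn/.08 [-0.11  0.06  5.93] w 0.0545 q [0.31 0.25 1.85 0.   1.04 1.84] F [-1.3 -0.6 -0.4]
```

View pics/s14.png

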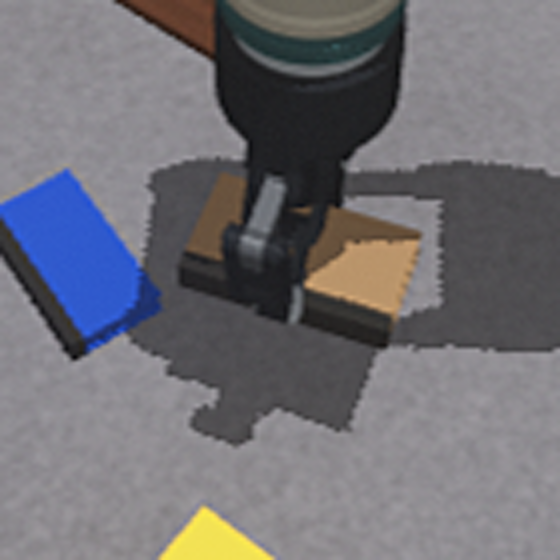

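The notebook is lifted level (crop (300,260)). Carrying it to the pile.

Emit:
{"op": "send_rows", "data": {"delta_pos": [[0.05, -0.033, 0], [0.08, -0.052, 0], [0.08, -0.052, 0], [0.08, -0.052, 0], [0.08, -0.052, 0]], "angular": [[0, 0, 0], [0, 0, 0], [0, 0, 0], [0, 0, 0], [0, 0, 0]]}}

```text
clock: 15.5
position: [0.5477, 0.0729, 0.1052]
ee_rot: [0.0, 0.724, -0.69, -0.001]
contact_force: [1.2, -0.5, 0.1]
width: 0.0547
```

Emit:
{"op": "send_rows", "data": {"delta_pos": [[0.08, -0.052, 0], [0.08, -0.052, 0], [0.08, -0.052, 0], [0.08, -0.052, 0], [0.01, -0.01, 0]], "angular": [[0, 0, 0], [0, 0, 0], [0, 0, 0], [0, 0, 0], [0, 0, 0]]}}

```text
clock: 15.92
position: [0.6448, -0.0595, 0.1047]
ee_rot: [-0.0, 0.722, -0.692, 0.002]
contact_force: [0.7, 0.2, -1.2]
width: 0.0543
```

Emit:
{"op": "send_rows", "data": {"delta_pos": [[0, 0, 0], [0, 0, 0], [0, 0, 0], [0, 0, 0], [0, 0, 0]], "angular": [[0, 0, 0.98], [0, 0, 0.98], [0, 0, 0.98], [0, 0, 0.98], [0, 0, 0.98]]}}

```text
clock: 16.33
position: [0.6401, -0.053, 0.1047]
ee_rot: [-0.0, -0.574, 0.819, 0.001]
contact_force: [-0.2, 0.2, -0.3]
width: 0.0544
```

Emit:
{"op": "send_rows", "data": {"delta_pos": [[0, 0, 0], [0, 0, 0], [0, 0, 0]], "angular": [[0, 0, 0.98], [0, 0, 0], [0, 0, 0]]}}

```text
clock: 16.58
position: [0.6405, -0.053, 0.1054]
ee_rot: [-0.0, -0.544, 0.839, 0.001]
contact_force: [-0.1, 0.3, -0.7]
width: 0.055
```

```bash
python3 -c "
from h import *
goto(.6445,-.0532,.06,-24.5)"
```

```text
t 16.58 pos [ 0.6405 -0.053   0.1054] now-axes [-0.004 -0.009  0.114] | target-axes [-0.004 -0.009  0.114] | turn/.08 [0.02 0.01 0.08] w 0.055 q [-0.19  0.46  1.52  0.    1.16  1.8 ] F [-0.1  0.3 -0.7]
```

Emit:
{"op": "send_rows", "data": {"delta_pos": [[-0.004, -0.009, 0.03], [0, 0, 0.05], [0, 0, 0.034], [0, 0, 0], [0, 0, 0]], "angular": [[0, 0, 0.08], [0, 0, 0], [0, 0, 0], [0, 0, 0], [0, 0, 0]]}}

```text
clock: 17.0
position: [0.6447, -0.0531, 0.0597]
ee_rot: [-0.0, -0.54, 0.841, 0.001]
contact_force: [0.3, -0.0, -0.6]
width: 0.0547
```

```bash
python3 -c "
from h import *
import cv2
im=manip.get_image('side')
cv2.imwrite('pics/s15.png',cv2.resize(im[110:230,170:300],None,fx=5.5,fy=5,interpolation=cv2.INTER_CUBIC))
goto(.6445,-.0532,.0375,-24.5)
f=lambda c:((c-[170,110])*[5.5,5]).round(0)[:2].tolist()
s=manip.get_state()['position']
for z in (s[2]+.0045,s[2]+.0205,.042,.026): print(f(corners(.6445,-.0532,-24.5,z)))
"
```

```text
t 17.05 pos [ 0.6456 -0.0533  0.0608] now-axes [0.001 0.003 0.058] | target-axes [0.001 0.003 0.058] | turn/.08 [-0.    0.02 -0.02] w 0.0546 q [-0.19  0.5   1.57  0.    1.07  1.81] F [ 0.2 -1.1 -0.8]
[[367.0, 368.0], [461.0, 312.0]]
[[366.0, 344.0], [461.0, 289.0]]
[[370.0, 401.0], [461.0, 346.0]]
[[371.0, 423.0], [462.0, 368.0]]
```

View pics/s15.png

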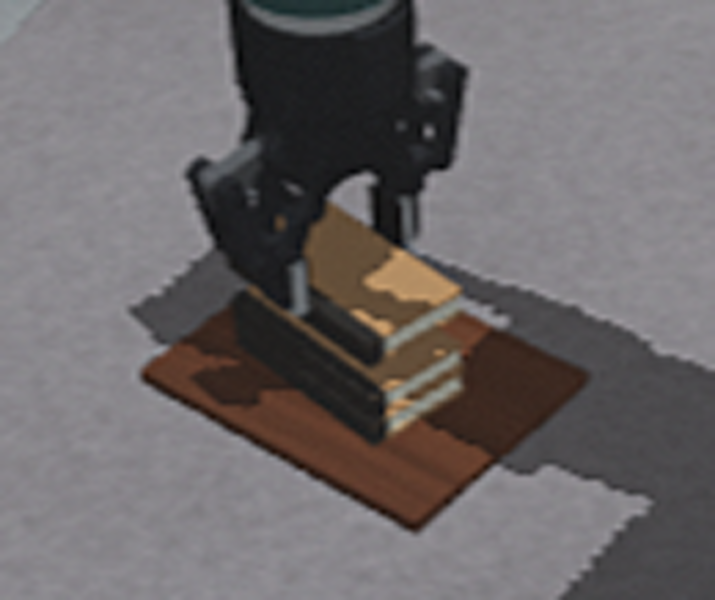

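The held notebook is lined up with the pile: its near corner is at (380,363) above (383,395), matching the prediction. Lowering.

Emit:
{"op": "send_rows", "data": {"delta_pos": [[0.001, 0.003, 0.025], [0, 0, 0.02], [0, 0, 0.01], [0, 0, 0], [0, 0, 0]], "angular": [[0, 0, 0], [0, 0, 0], [0, 0, 0], [0, 0, 0], [0, 0, 0]]}}

```text
clock: 17.47
position: [0.6441, -0.0532, 0.0391]
ee_rot: [0.001, -0.54, 0.842, 0.0]
contact_force: [0.5, 0.2, -0.5]
width: 0.0544
```

```bash
python3 -c "
from h import *
import cv2
im=manip.get_image('side')
cv2.imwrite('pics/s16.png',cv2.resize(im[110:230,170:300],None,fx=5.5,fy=5,interpolation=cv2.INTER_CUBIC))
goto(.6445,-.0532,.0375,-24.5)
"
```

```text
t 17.52 pos [ 0.6445 -0.0532  0.0395] now-axes [-0.    -0.     0.005] | target-axes [-0.    -0.     0.005] | turn/.08 [-0.02  0.02 -0.03] w 0.0546 q [-0.19  0.52  1.59  0.    1.02  1.81] F [ 0.5  0.2 -0.7]
```

View pics/s16.png

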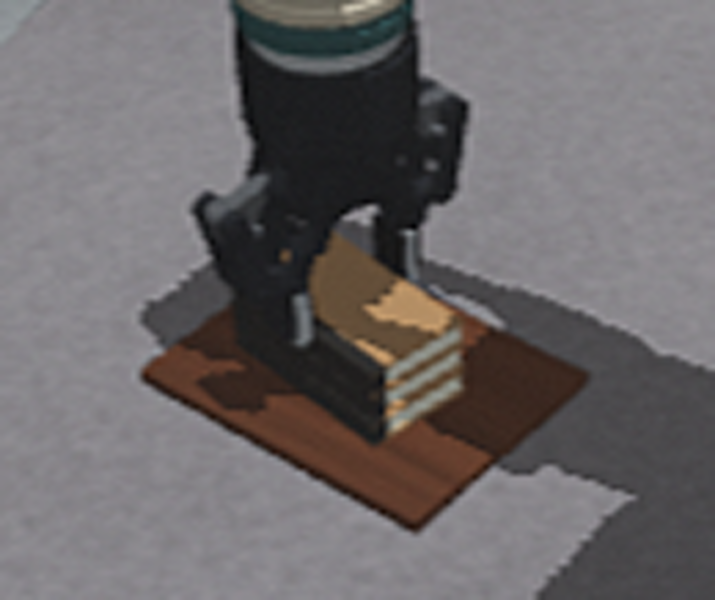

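All three are aligned, with a gap of 1–2 mm. Touching down, releasing and retreating.

Emit:
{"op": "send_rows", "data": {"delta_pos": [[0, 0, 0.005], [0, 0, 0], [0, 0, 0]], "angular": [[0, 0, 0], [0, 0, 0], [0, 0, 0]]}}

```text
clock: 17.77
position: [0.6445, -0.0532, 0.0376]
ee_rot: [0.001, -0.54, 0.842, -0.0]
contact_force: [-0.5, -0.0, -1.2]
width: 0.0548
```

Emit:
{"op": "send_rows", "data": {"delta_pos": [[0, 0, 0], [0, 0, 0], [0, 0, 0], [0, 0, 0], [0, 0, 0]], "angular": [[0, 0, 0], [0, 0, 0], [0, 0, 0], [0, 0, 0], [0, 0, 0]], "hand": 85}}

```text
clock: 18.18
position: [0.6444, -0.0533, 0.0375]
ee_rot: [0.001, -0.54, 0.842, -0.0]
contact_force: [-0.7, -0.2, 0.5]
width: 0.0848
```

Emit:
{"op": "send_rows", "data": {"delta_pos": [[0, 0, -0.03], [0, 0, -0.08], [0, 0, -0.09], [0, 0, -0.09], [0, 0, 0]], "angular": [[0, 0, 0], [0, 0, 0], [0, 0, 0], [0, 0, 0], [0, 0, 0]]}}

```text
clock: 18.6
position: [0.6491, -0.0542, 0.1628]
ee_rot: [0.007, -0.54, 0.842, -0.006]
contact_force: [0.9, -0.2, 0.3]
width: 0.0853
```

Emit:
{"op": "send_rows", "data": {"delta_pos": [[0, 0.09, -0.04], [0, 0.09, -0.04], [0, 0.09, -0.04], [0, 0.09, 0], [0, 0.09, 0]], "angular": [[0, 0, 0], [0, 0, 0], [0, 0, 0], [0, 0, 0], [0, 0, 0]]}}

```text
clock: 19.02
position: [0.4798, 0.0221, 0.203]
ee_rot: [0.002, -0.54, 0.842, -0.001]
contact_force: [0.5, 0.8, -0.3]
width: 0.085
```

Emit:
{"op": "send_rows", "data": {"delta_pos": [[-0.05, 0.0, 0], [-0.08, 0.0, 0], [-0.08, 0, 0], [0, 0, 0], [0, 0, 0]], "angular": [[0, 0, 0], [0, 0, 0], [0, 0, 0], [0, 0, 0], [0, 0, 0]]}}

```text
clock: 19.43
position: [0.5158, 0.0991, 0.202]
ee_rot: [0.001, -0.541, 0.841, -0.0]
contact_force: [-0.4, -1.2, 0.1]
width: 0.0849
```

```bash
python3 -c "
from h import *
import cv2
im=manip.get_image('side'); cv2.imwrite('pics/s17.png',im)
im2=manip.get_image('top'); cv2.imwrite('pics/t17.png',im2)
a=cv2.resize(im[120:220,180:290],(400,400),interpolation=cv2.INTER_CUBIC)
b=cv2.resize(im2[95:195,235:335],(400,400),interpolation=cv2.INTER_CUBIC)
cv2.imwrite('pics/p17.png',np.hstack([a,b]))
goto(.6445,-.0532,.0375,-24.5)
"
```

```text
t 19.53 pos [0.5151 0.0976 0.2016] now-axes [ 0.208 -0.451  0.411] | target-axes [ 0.209 -0.451  0.41 ] | turn/.08 [-0.01  0.01 -0.02] w 0.0851 q [ 0.05  0.21  1.65 -0.    1.28  2.05] F [ 0.1  0.3 -0.3]
```

View pics/p17.png

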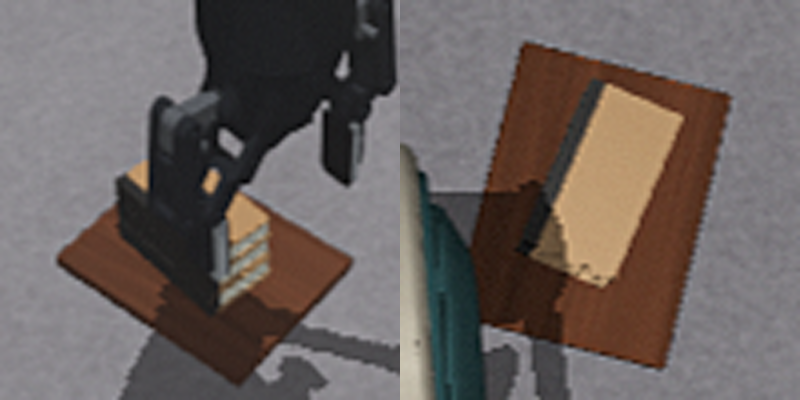

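View pics/t17.png

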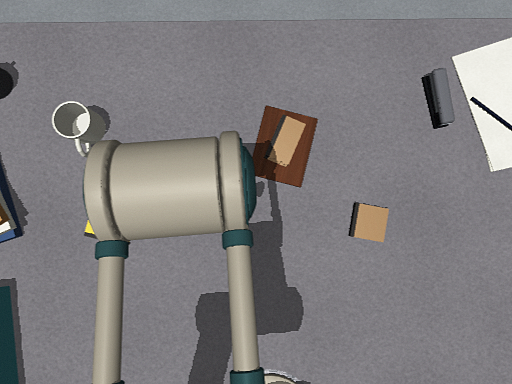

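Emit:
{"op": "send_rows", "data": {"delta_pos": [[0.0, 0.08, -0.05], [0, 0.09, -0.04], [0.06, 0.08, 0], [0.09, 0.05, 0], [0, 0, 0]], "angular": [[0, 0, 0], [0, 0, 0], [0, 0, 0], [0, 0, 0], [0, 0, 0]]}}

```text
clock: 19.95
position: [0.3732, 0.0905, 0.2367]
ee_rot: [-0.003, -0.54, 0.842, 0.0]
contact_force: [-1.0, 0.9, -0.6]
width: 0.085
```

Emit:
{"op": "send_rows", "data": {"delta_pos": [[0, 0, 0], [0, 0, 0]], "angular": [[0, 0, 0], [0, 0, 0]]}}

```text
clock: 20.12
position: [0.3817, 0.0927, 0.2377]
ee_rot: [0.002, -0.539, 0.842, -0.001]
contact_force: [0.1, 0.0, 0.9]
width: 0.085
```

```bash
python3 -c "
from h import *
import cv2
im=manip.get_image('side')
cv2.imwrite('pics/s18.png',cv2.resize(im[110:230,170:300],None,fx=5.5,fy=5,interpolation=cv2.INTER_CUBIC))
s=manip.get_state(); print(s['clock'],s['qd'].round(3))
"
```

```text
20.1667 [ 0.011  0.022 -0.013 -0.     0.003  0.   ]
```

View pics/s18.png

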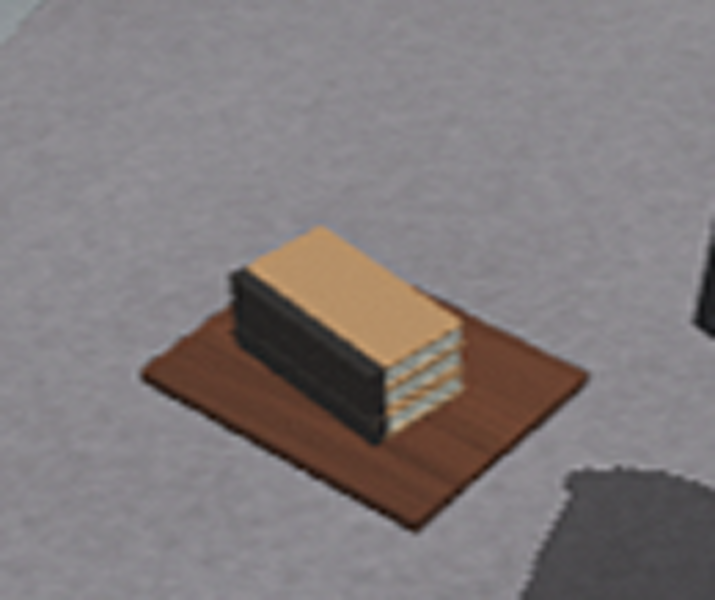

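The side view shows a square pile of three, with edges lined up to within about 2 mm (near corner (385,370) to (383,442)) and the gripper clear of it.

```bash
python3 -c "
from rig import manip
print(manip.sign_off())"
```

```text
the job is handed in; nothing more can be done
None
```

Both loose oblong notebooks now lie flat on the one on the board. I handed the job in at about 20 s of the 61 s allowed; no verdict is reported.

- **Last checks:** the final side picture shows three notebooks stacked squarely, edges lined up to within about 2 mm. The last top picture shows the same, with the square notebook still where it started. The gripper is open and well clear of the pile.
- **What went wrong on the way:** my first closing on each loose notebook missed. The fingertips sit higher than I read from the stated 19 mm reach and the reported tool position. On the second notebook they closed on its top edges, pressing about 5 N. I went lower and gripped both on the retry.
- **What disagreed:** held notebooks read about 54 mm of finger opening instead of 56 mm. Colour-based measurement of the pile's top face, taken with one notebook placed, came out 5–9 mm too long and differed by about 5 mm between the cameras. I therefore lined the notebooks up by their edges in the side view.

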